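# Flag the loose clamp knob on a pusher-feed display insert

### The arm

A 7-joint arm with a two-finger parallel gripper is mounted at the origin on the work surface. World frame = base frame: x ahead of the robot, y to its left, z up, the work surface at z = 0. Lengths are in m, angles in rad, forces in N, time in s.
With the tool pointing down it reaches from about 0.425 to 0.925 m from the base axis. Payload 6.8 kg.
Tool frame: the origin (TCP) lies on the centre line of the jaws, within the pads' length; the fingertips stand 22 mm ahead of it and the grasp point (between the pads) lies 3 mm ahead of it; z points along the fingers, y is the line along which they close (so a half turn about z gives the same grasp; the last joint's range is limited). The gripper opens to 85 mm and grips with 20 to 120 N. Pads are 22 mm wide; open, the fingers measure 114 mm over their backs; the gripper's body (76 mm by 85 mm) begins 54 mm behind the grasp point. The pads swing forward as they close: fully open they stand 13 mm farther back than shut.
Start: joints at [-1.399, 0.477, 0.022, 1.555, -0.011, 1.109, -0.083], TCP at [0.186, 0.649, 0.253] pointing down, gripper open.
Joint ranges: [-2.96, 2.96], [-0.34, 2.1], [-1.41, 1.46], [0.24, 2.44], [-1.37, 4.51], [0.17, 1.92], [-2.96, 2.96]. Speed limits (rad/s): [2.39, 2.39, 3.14, 3.14, 3.14, 3.14, 3.14].

### API

Orientations are given as [roll, pitch, yaw] about the fixed x, y, z axes, in that order (R = Rz(yaw) Ry(pitch) Rx(roll)).
In Python, from rig import * gives the robot as it stands.
- The arm moves only by the shell command python3 -m pendant 'ROWS' [OPENING]. ROWS is a JSON object of lists of equal length, an entry for each row: "linear": the shift along the tool's x, y, z in mm, a list of three; "twist": the turn about the tool's z in degrees. In form: {"linear": [[dx, dy, dz], ...], "twist": [twist, ...]}. A call has 1 to 10 rows; each row shifts and turns the commanded pose from where the row before left it, along the tool's axes as they then stand; what a row does not reach is not made up. A row lasts 1/10 s, in which the tool goes at most 50 mm and 8.59 degrees, less where a joint would pass 70% of its speed; a pose out of reach is approached as far as the arm can. A call with a gripper value outside its range is refused whole. OPENING is the gripper command: -1 is shut, 1 is fully open, values between are in proportion, set as the call begins (- or left out, the last holds). The fingers move at their own pace and stop on an object; the grip force is fixed at half the most. Time passes only in rows, so rows that do not move let the fingers close. It gives the time, the measured TCP pose, the force, the opening and the grip force at its end, in the units of the state.
- get_obs(): the state, without advancing time (a new reading comes with each control period).
- capture(name): name is "scene" or "top" or "wrist"; returns a dict with "image" (400x640x3 uint8, red, green, blue), "intrinsics" (3x3 intrinsics, pixels), "world_to_cam" (4x4, takes a point from world to camera coordinates). Camera axes: x right, y down, z forward; pixel columns grow to the right and rows downward; lengths in m; the calibration is good to about 2 mm. A picture is of the moment at which its call begins. There is no depth.
- finish_job(): hands the job in; it is judged then, once.
Trained networks look in a picture, given as the dict that the camera call returned (one of the last four; its "shot" number tells which), for a name from the list of things; names that differ only in an ending like _2 or _b are one class to them, and where a whole thing is asked for, a point or a joint stands for the part that bears it (a point fixed in the world has none). Each returns a list of dicts, best first, with "p" (0 to 1); they miss things now and then, are a little off and sometimes report something else, mostly with a low value. They report only what shows in the picture. A call takes as long as a camera call. They do not tell look-alikes from the thing itself.
- boxes_of(picture, name): "location" ([column, row] in pixels, amid what is visible of it).
- place_of(picture, name): "location" ([column, row] in pixels: a listed point, or the origin of a listed thing).
The state is a dict: "t": time; "joint_positions": joint angles; "joint_velocities": joint speeds; "joint_efforts": joint torques, N m; "eef_pos": TCP position; "tcp_rot": TCP orientation; "contact_force": force on the tool from outside, world axes, zero at the start; "torque": the same for the moment, N m; "opening": finger opening in m; "grip_force": force on a finger pad.
Only numpy, scipy, OpenCV 4.12 (cv2) and the standard library are available. Lean on these libraries where they do the work, as an engineer would, in place of code of your own. Each camera call takes 0.05 s, during which the arm holds its last target. There are 200 camera calls.

### The job

One of the three T-shaped clamp knobs on the front rail of the display insert is loose: find it by trying the knobs clockwise with a gentle twist; a sound one holds firm and must not be forced round or backed off. Turn the loose one on clockwise until it bites and is snug, without over-tightening it, then stand the ticket holder upright on the floor of the bay behind it to mark it for a re-check. Set the holder down gently, do not lean on the insert, and leave the goods and other things where they are.

Things in the scene. Friction and masses are not known exactly. Their poses are not given: they have to be found in the camera images.
- display: Display insert fixed on the counter: aluminium front rail (40 mm deep, 372 wide, top 30 mm up) towards the robot, behind it a grey deck 12 mm high with three bays, pitch 120 mm, between 3 mm fins. Fins (top above counter): 36 mm at x = 30, 46 at 120, 80 at 200. Clear lip at x = 24 mm, 34 high; black paddles at x = 237. Origin on the counter under the middle knob; x back along the bays, y left, z up.
- ticket_holder: Ticket holder, loose, standing upright on the counter to the left of the insert: grey foot 40 x 60 x 10 mm with an upright clear pane holding a blank white card, 10 mm thick, 56 mm wide, its top 85 mm above the underside. 0.1 kg. Origin at the centre of the underside, z up, x through the thickness of the pane, y along its width; both faces are alike.
- holder_grip (a point): Point in the middle of the ticket holder's pane, 70 mm above its underside: where to pinch it across the 10 mm thickness (x).
- bay_left (a point): Middle of the free floor of the left (+y of the insert) bay, 100 mm behind (insert x) that bay's knob, on the deck 12 mm above the counter; axes as the insert's. The bay is 117 mm wide between its fins; free floor from 70 mm in front of this point to 95 mm behind it, where a carton stands.
- bay_mid (a point): Middle of the free floor of the middle bay, 100 mm behind (insert x) that bay's knob, on the deck 12 mm above the counter; axes as the insert's. The bay is 117 mm wide between its fins; free floor from 70 mm in front of this point to 95 mm behind it, where a carton stands.
- bay_right (a point): Middle of the free floor of the right (-y of the insert) bay, 100 mm behind (insert x) that bay's knob, on the deck 12 mm above the counter; axes as the insert's. The bay is 117 mm wide between its fins; free floor from 70 mm in front of this point to 95 mm behind it, where a carton stands.
- knob_a_grip (a point): Grip point of one of three alike black T-shaped clamp knobs on the front rail, one before each bay; which is where changes. On its upright axis, 62 mm above the counter. The T-bar is 48 mm long (x here), 14 thick (y, grip across it), 30 high, from 44 to 74 mm above the counter; below it a 13 mm neck on a 25 mm flange, top at 37 mm. The bar points within 70 degrees of the rail's normal.
- stud_a (a joint): Turn of the hub and screw under knob a (rad), found between -0.12 and 0.08; grows clockwise seen from above (tightening); stays where left. A sound one does not turn below about 0.5 N m (0.45 to 0.65); past 0.25 it has been forced round. One of the three is loose: it turns at under 0.1 N m up to 0.50, where it bites and stops. Snug: 0.46 or more. Below -0.25: backed off.
- knob_a (a joint): Springy twist of knob a's T-bar on its hub (rad), 0 when let go, clockwise positive: 6 N m per rad, so it shows the torque put in (0.3 N m: 0.05). Over 0.16 (about 1 N m) is over-tightened. The bar's whole turn is that of the hub plus this twist.
- knob_b_grip (a point): Grip point of one of three alike black T-shaped clamp knobs on the front rail, one before each bay; which is where changes. On its upright axis, 62 mm above the counter. The T-bar is 48 mm long (x here), 14 thick (y, grip across it), 30 high, from 44 to 74 mm above the counter; below it a 13 mm neck on a 25 mm flange, top at 37 mm. The bar points within 70 degrees of the rail's normal.
- stud_b (a joint): Turn of the hub and screw under knob b (rad), found between -0.12 and 0.08; grows clockwise seen from above (tightening); stays where left. A sound one does not turn below about 0.5 N m (0.45 to 0.65); past 0.25 it has been forced round. One of the three is loose: it turns at under 0.1 N m up to 0.50, where it bites and stops. Snug: 0.46 or more. Below -0.25: backed off.
- knob_b (a joint): Springy twist of knob b's T-bar on its hub (rad), 0 when let go, clockwise positive: 6 N m per rad, so it shows the torque put in (0.3 N m: 0.05). Over 0.16 (about 1 N m) is over-tightened. The bar's whole turn is that of the hub plus this twist.
- knob_c_grip (a point): Grip point of one of three alike black T-shaped clamp knobs on the front rail, one before each bay; which is where changes. On its upright axis, 62 mm above the counter. The T-bar is 48 mm long (x here), 14 thick (y, grip across it), 30 high, from 44 to 74 mm above the counter; below it a 13 mm neck on a 25 mm flange, top at 37 mm. The bar points within 70 degrees of the rail's normal.
- stud_c (a joint): Turn of the hub and screw under knob c (rad), found between -0.12 and 0.08; grows clockwise seen from above (tightening); stays where left. A sound one does not turn below about 0.5 N m (0.45 to 0.65); past 0.25 it has been forced round. One of the three is loose: it turns at under 0.1 N m up to 0.50, where it bites and stops. Snug: 0.46 or more. Below -0.25: backed off.
- knob_c (a joint): Springy twist of knob c's T-bar on its hub (rad), 0 when let go, clockwise positive: 6 N m per rad, so it shows the torque put in (0.3 N m: 0.05). Over 0.16 (about 1 N m) is over-tightened. The bar's whole turn is that of the hub plus this twist.
- carton_1: White small goods carton, loose, 24 x 56 x 88 mm, standing at the back of the left bay against the pusher; origin at the centre of the underside. Leave it.
- carton_2: Blue carton, the same size, at the back of the middle bay. Leave it.
- carton_3: Green carton, the same size, at the back of the right bay. Leave it.
- screwdriver: Black-handled screwdriver, 190 mm, lying to the right on the counter. Leave it.
- tape_roll: Roll of brown tape lying flat, 84 mm across, 24 mm high, on the right. Leave it.
- spare_pusher: Spare black pusher paddle, 70 mm wide, 52 mm high, on the left. Leave it.
- ticket_pack: Pack of blank white tickets lying flat, 105 x 74 x 18 mm, on the left. Leave it.
Mind the look-alikes: they are no part of the job. Of the things like the ticket_holder, leave any that is blue or green; of the rest the larger one is meant.

How it is judged:
By the outcome, as a careful person would: the job done as asked, in the order asked, and still so for the second after the job is handed in, with the robot touching nothing.
It also fails if it takes over 70 s, if anything falls off the work surface, if the arm or the gripper's body presses on something with over 40 N, if the wrist force passes 120 N, or if a joint passes its speed limit or range.

## Working session

There is one attempt and no reset: what is moved stays moved. The work goes in short steps, Python scripts to look and compute and a shell command to move; the robot and the scene stay as the last step left them, time stands still between calls to the robot, and variables do not carry over. Pictures are saved under pics/ and viewed, at most 10 in all, crops included, and the job is handed in when it is done.

```bash
ls; mkdir -p pics; cat > h.py <<'E'
from rig import *
import numpy as np, cv2
def ray(p,uv):
    K=np.array(p["intrinsics"]);T=np.array(p["world_to_cam"]);R,t=T[:3,:3],T[:3,3]
    d=R.T@np.linalg.solve(K,[uv[0],uv[1],1]);return -R.T@t,d
def atz(p,uv,z):
    o,d=ray(p,uv);return o+d*(z-o[2])/d[2]
def proj(p,X):
    T=np.array(p["world_to_cam"]);c=T[:3,:3]@np.array(X)+T[:3,3];q=np.array(p["intrinsics"])@c;return q[:2]/q[2]
def save(p,n,crop=None,s=1):
    im=p["image"][:,:,::-1]
    if crop: im=im[crop[1]:crop[3],crop[0]:crop[2]]
    cv2.imwrite("pics/"+n,cv2.resize(np.ascontiguousarray(im),None,fx=s,fy=s,interpolation=cv2.INTER_CUBIC))
E
python3 - <<'E'
from h import *
np.set_printoptions(precision=4,suppress=True)
o=get_obs();print(o["t"],o["eef_pos"],o["tcp_rot"],o["contact_force"],o["torque"],o["opening"])
Z=dict(ticket_holder=0,holder_grip=.07,knob_a_grip=.062,display=0,bay_left=.012,bay_mid=.012,bay_right=.012)
for c in("top","scene"):
    p=capture(c);save(p,c+"0.png",s=1.25)
    for n,z in Z.items():
        for d in place_of(p,n)[:4]: print(c,n,round(d["p"],2),np.round(d["location"],1),atz(p,d["location"],z)[:2])
E
```

```text
pics
0.0 [0.1863 0.6482 0.2523] [-3.1397  0.0002  2.8618] [-0.2228 -0.094   0.015 ] [-0.0064  0.0062  0.0062] 0.0852274296750162
top ticket_holder 0.72 [197.1 189.6] [0.5172 0.3693]
top ticket_holder 0.68 [214.5 219.2] [0.42   0.3085]
top ticket_holder 0.59 [227.  246.8] [0.3312 0.2649]
top holder_grip 0.81 [209.7 218.9] [0.4116 0.3094]
top holder_grip 0.74 [193.7 189.6] [0.5038 0.3634]
top holder_grip 0.66 [225.  244.4] [0.3331 0.2592]
top holder_grip 0.48 [225.3 192.6] [0.4945 0.2643]
top knob_a_grip 0.52 [354.8 202.4] [ 0.4659 -0.1408]
top knob_a_grip 0.47 [321.9 138.1] [ 0.6748 -0.0377]
top knob_a_grip 0.4 [160.3 223. ] [0.3995 0.4637]
top display 0.64 [315.9 202.7] [ 0.4749 -0.019 ]
top bay_left 0.6 [278.7 175.5] [0.5625 0.1026]
top bay_left 0.16 [467.7 210.5] [ 0.4487 -0.5085]
top bay_mid 0.77 [319.8 172.6] [ 0.5726 -0.0315]
top bay_right 0.62 [352.8 174.4] [ 0.5669 -0.1393]
top bay_right 0.58 [316.8 169.3] [ 0.5836 -0.0217]
scene ticket_holder 0.77 [400. 209.] [0.4987 0.279 ]
scene ticket_holder 0.75 [430.  210.3] [0.5137 0.3758]
scene ticket_holder 0.73 [266.8 231.2] [ 0.5576 -0.1574]
scene ticket_holder 0.7 [404.3 190.3] [0.4084 0.3192]
scene holder_grip 0.81 [434.2 191.3] [0.4994 0.3788]
scene holder_grip 0.69 [398.1 198.5] [0.5224 0.2544]
scene holder_grip 0.65 [381.5 163.4] [0.3406 0.2452]
scene holder_grip 0.63 [406.3 178.8] [0.4301 0.3073]
scene knob_a_grip 0.6 [272.  194.3] [ 0.4585 -0.1351]
scene knob_a_grip 0.52 [409.3 178.4] [0.4195 0.3221]
scene display 0.69 [309.1 213. ] [ 0.49   -0.0201]
scene bay_left 0.56 [350.7 230.7] [0.5906 0.0972]
scene bay_mid 0.83 [311.6 230. ] [ 0.5766 -0.0212]
scene bay_right 0.57 [269.9 230.7] [ 0.5677 -0.1475]
```

View pics/top0.png

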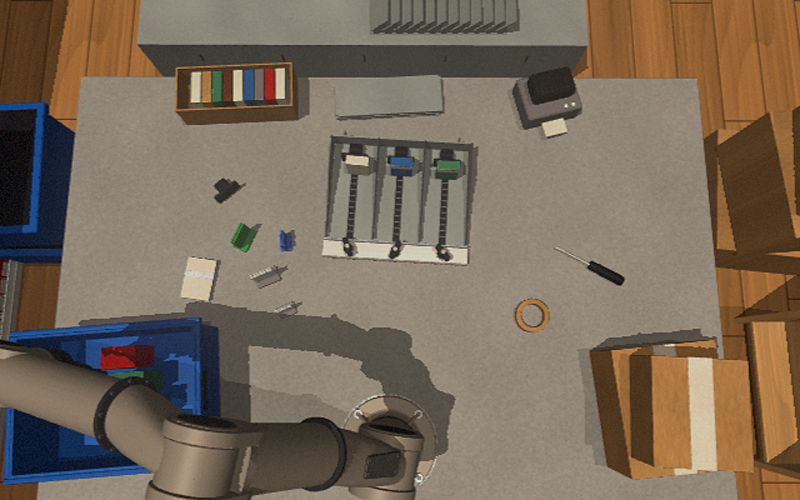

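View pics/scene0.png

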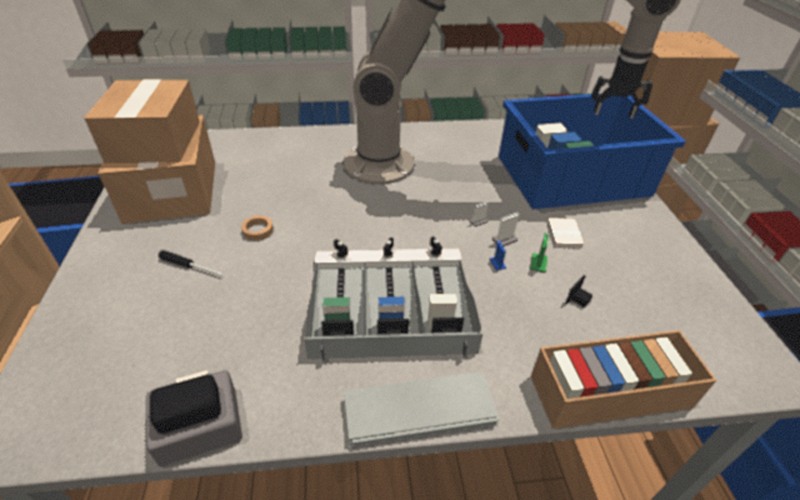

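Candidates for the holder, in top-image pixels at 640x400:
- green at (197,190)
- blue at (226,192)
- clear/grey at (214,219), the larger one
- clear/grey at (227,246), the smaller one

I choose the larger grey one at (214,219), about (0.415, 0.309) m, and will check it in a close crop. The three knobs are on the rail at roughly (278,196), (317,199) and (354,202).

The arm now moves over the rail.

```bash
python3 -m pendant '{"linear":[[0,0,-30],[-20,-30,-20],[-27,-39,0],[-27,-39,0],[-27,-39,0],[-27,-39,0],[-27,-39,0],[-27,-39,0],[-27,-39,0],[-27,-39,0]],"twist":[0,0,0,0,0,0,0,0,0,0]}'
python3 - <<'E'
from h import *
np.set_printoptions(precision=4,suppress=True)
p=capture("wrist");save(p,"w0.png",s=1.25)
for n,z in dict(ticket_holder=0,holder_grip=.07).items():
    for d in place_of(p,n)[:5]: print(n,round(d["p"],2),np.round(d["location"],1),atz(p,d["location"],z)[:2])
p=capture("top");save(p,"t1.png",(170,160,250,270),5)
E
```

```text
t: 1.8
eef_pos: [0.3191, 0.253, 0.3036]
tcp_rot: [3.141, 0.0, 2.862]
contact_force: [0.2, -0.2, -0.3]
opening: 0.0852
grip_force: 0.0
ticket_holder 0.94 [367.8 284.6] [0.5067 0.2653]
ticket_holder 0.89 [385.9 216.3] [0.4174 0.3106]
ticket_holder 0.82 [327.5 164.8] [0.3331 0.2576]
ticket_holder 0.81 [449.8 270.6] [0.5164 0.3753]
ticket_holder 0.72 [397.6 236.7] [0.449  0.3189]
holder_grip 0.96 [469.7 297.7] [0.5119 0.3746]
holder_grip 0.89 [375.8 307.6] [0.4949 0.2685]
holder_grip 0.78 [396.9 238. ] [0.4161 0.3105]
holder_grip 0.72 [327.3 169.9] [0.3231 0.2588]
```

View pics/w0.png

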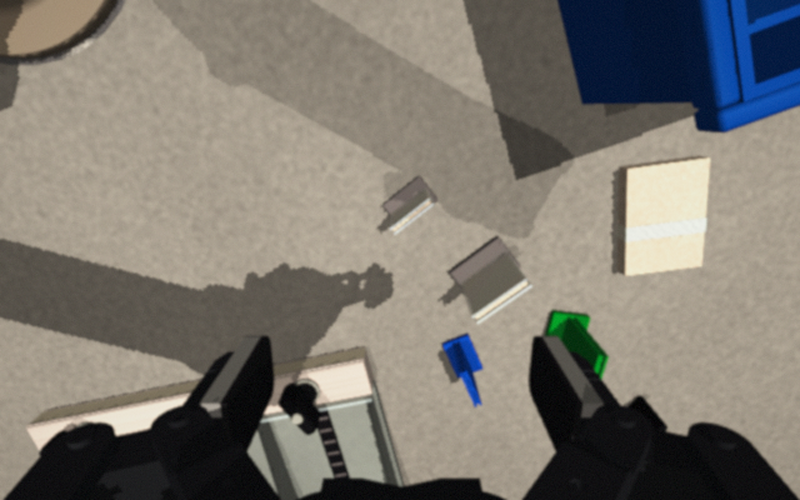

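The wrist view confirms the choice. The larger grey holder is at about (389,225), at (0.416, 0.310) m, with the smaller grey one at (327,165) and the blue and green ones below. Next I look at the rail.

```bash
python3 -m pendant '{"linear":[[-29,-39,0],[-29,-39,0],[-29,-39,0],[-29,-39,0],[-29,-39,0],[-20,-36,-20],[0,0,0]],"twist":[0,0,0,0,0,0,0]}'
python3 - <<'E'
from h import *
np.set_printoptions(precision=4,suppress=True)
p=capture("wrist");save(p,"w1.png",s=1.25)
np.save("w1.npy",p,allow_pickle=True)
for n,z in dict(display=0,bay_left=.012,bay_mid=.012,bay_right=.012,knob_a_grip=.062).items():
    for d in place_of(p,n)[:4]: print(n,round(d["p"],2),np.round(d["location"],1),atz(p,d["location"],z)[:2])
for d in boxes_of(p,"knob_a_grip")[:5]: print(round(d["p"],2),np.round(d["location"],1))
E
```

```text
t: 2.7
eef_pos: [0.4161, -0.0162, 0.3256]
tcp_rot: [3.14, 0.004, 2.855]
contact_force: [0.4, 1.1, 0.1]
opening: 0.0859
grip_force: 0.0
display 0.89 [333.7 196.9] [ 0.4795 -0.017 ]
bay_left 0.82 [437.5 247.8] [0.5837 0.0972]
bay_left 0.43 [358.6 337.1] [ 0.693 -0.04 ]
bay_mid 0.58 [349.  265.3] [ 0.5754 -0.023 ]
bay_right 0.89 [264.  282.5] [ 0.5678 -0.1425]
bay_right 0.26 [587.7  69. ] [0.4107 0.3027]
knob_a_grip 0.86 [234.5 229.9] [ 0.466  -0.1351]
0.87 [235.1 230.5]
0.27 [335.  205.9]
```

View pics/w1.png

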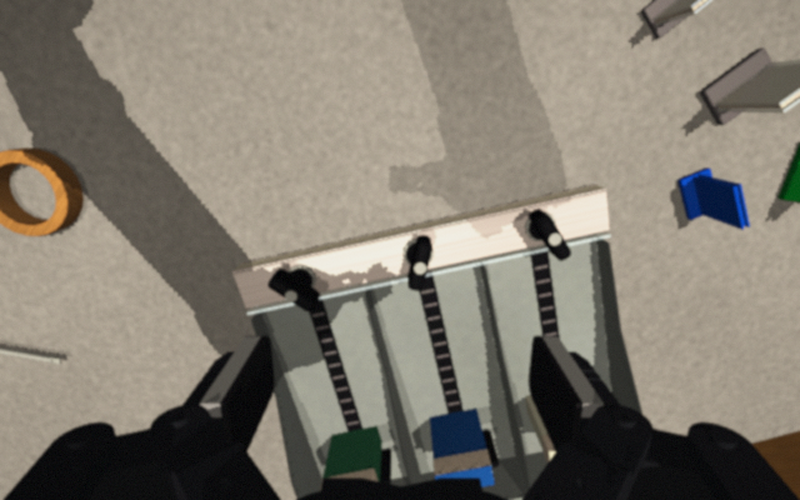

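The wrist view shows the three T-knobs at 640-scale pixels (236,230), (336,210) and (440,188). I rectify the plane of the bar tops to read the bar angles.

```bash
cat >> h.py <<'E'
def rect(p,c,z,half=.04,n=240):
    # rectified: right = -y, down = -x  (seen from above, x up)
    w=[(c[0]+a*half,c[1]+b*half,z) for a,b in((1,1),(1,-1),(-1,-1),(-1,1))]
    src=np.float32([proj(p,q) for q in w]);dst=np.float32([[0,0],[n,0],[n,n],[0,n]])
    return cv2.warpPerspective(p["image"][:,:,::-1].copy(),cv2.getPerspectiveTransform(src,dst),(n,n),flags=cv2.INTER_CUBIC)
def dark(im,half=.04,thr=60):
    n=im.shape[0];m=(im.max(2)<thr).astype(np.uint8)
    k,l,s,cc=cv2.connectedComponentsWithStats(m)
    best=min((i for i in range(1,k) if s[i,4]>800),key=lambda i:np.hypot(*(cc[i]-n/2)))
    (u,v),(w,h),a=cv2.minAreaRect(np.argwhere(l==best)[:,::-1].astype(np.float32))
    return u,v,w,h,a,s[best,4]
E
python3 - <<'E'
from h import *
p=np.load("w1.npy",allow_pickle=True).item()
ks=[(.4837,.1035),(.4758,-.0162),(.4679,-.136)]
out=[]
for k in ks:
    im=rect(p,k,.074)
    try: print(np.round(dark(im),1))
    except Exception as e: print(e)
    cv2.drawMarker(im,(120,120),(0,0,255),0,14,1); out.append(im)
cv2.imwrite("pics/r1.png",np.hstack(out))
E
```

```text
[ 140.7  132.9  157.9   61.7   71.3 5678. ]
[ 119.8  129.1   67.3  152.3   10.3 6390. ]
[   79.5   101.9   209.8   107.7    65.4 13037. ]
```

View pics/r1.png

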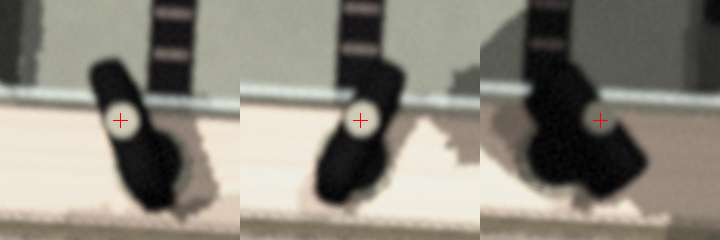

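The pale caps sit on the predicted axes, so the insert fit is good to about 1 mm. I get the bar angles from nearer, with the camera above each knob.

```bash
python3 - <<'E'
from h import *
np.set_printoptions(precision=4,suppress=True)
p=np.load("w1.npy",allow_pickle=True).item()
o,d=ray(p,(320,200));e=get_obs();print(o,d/np.linalg.norm(d),e["eef_pos"],e["tcp_rot"])
from scipy.spatial.transform import Rotation as Ro
R=Ro.from_euler("xyz",e["tcp_rot"]).as_matrix();print("cam in tool",R.T@(o-e["eef_pos"]),R.T@d)
E
cat >> h.py <<'E'
from scipy.spatial.transform import Rotation as Ro
def go(x,y,z,yaw=None):
    e=get_obs();R=Ro.from_euler("xyz",e["tcp_rot"]).as_matrix()
    d=R.T@(np.array([x,y,z])-e["eef_pos"])*1000
    tw=0 if yaw is None else -np.degrees((yaw-e["tcp_rot"][2]+np.pi/2)%np.pi-np.pi/2)
    print("tool shift mm",np.round(d,1),"twist deg",round(tw,1),"rows>=",round(np.linalg.norm(d)/50,1))
E
```

```text
[0.3394 0.0059 0.4448] [ 0.2974 -0.0882 -0.9507] [ 0.4133 -0.0112  0.3229] [-3.141  -0.0006  2.8648]
cam in tool [ 0.0759 -0.0038 -0.1219] [-0.3108 -0.0031  0.9505]
```

```bash
python3 -m pendant '{"linear":[[-20,26,25],[-20,26,25],[-20,26,25],[-20,26,25],[-20,26,25],[-11,16,18],[0,0,0],[0,0,0],[0,0,0]],"twist":[0,0,0,0,0,0,-6,-6,0]}'
cat > look.py <<'E'
from h import *
import sys
k=np.array([float(a) for a in sys.argv[1:3]])
p=capture("wrist");e=get_obs();print(np.round(e["eef_pos"],4),np.round(e["tcp_rot"],3))
im=rect(p,k,.074);np.save("k%s.npy"%sys.argv[3],im)
u=(im.mean(2)<45).astype(np.uint8)
try: print(np.round(dark(im,thr=50),1))
except Exception as x: print(x)
for d in place_of(p,"knob_a_grip")[:2]: print(round(d["p"],2),np.round(d["location"],1),atz(p,d["location"],.062)[:2])
E
python3 look.py .4837 .1035 L; python3 -c "
from h import *
go(.552,-.021,.18,3.075)"
```

```text
t: 3.95
eef_pos: [0.5602, 0.098, 0.1795]
tcp_rot: [-3.141, -0.001, 3.074]
contact_force: [-0.5, -0.8, -0.1]
opening: 0.0851
grip_force: 0.0
[0.5602 0.0978 0.1798] [ 3.141e+00 -1.000e-03  3.070e+00]
[ 119.2   97.8  178.4   62.8   86.3 5880. ]
tool shift mm [  -0.3 -118.9    0. ] twist deg -0.3 rows>= 2.4
```

```bash
python3 -m pendant '{"linear":[[0,-40,0],[0,-40,0],[0,-39,0],[0,0,0]],"twist":[0,0,0,0]}'; python3 look.py .4758 -.0162 M;python3 -m pendant '{"linear":[[0,-40,0],[0,-40,0],[0,-40,0],[0,0,0]],"twist":[0,0,0,0]}'; python3 look.py .4679 -.136 R
python3 -c "
from h import *
cv2.imwrite('pics/r2.png',np.hstack([np.load('k%s.npy'%c) for c in 'LMR']))"
```

```text
t: 4.45
eef_pos: [0.5512, -0.0282, 0.1809]
tcp_rot: [-3.139, 0.001, 3.06]
contact_force: [-0.2, -0.1, 0.0]
opening: 0.0856
grip_force: 0.0
[ 0.5518 -0.0247  0.1807] [-3.141e+00  1.000e-03  3.064e+00]
[ 127.    96.1   65.7  177.7   12.6 5956. ]
0.87 [142.3  95.3] [ 0.46899501 -0.13681916]
t: 4.95
eef_pos: [0.5431, -0.1462, 0.1808]
tcp_rot: [-3.139, 0.001, 3.064]
contact_force: [-0.6, 0.5, -1.0]
opening: 0.0853
grip_force: 0.0
[ 0.5437 -0.1429  0.1805] [-3.141  0.     3.067]
[ 122.1  115.5  133.9   57.7   64.4 4227. ]
0.95 [328.4  89.5] [ 0.46710546 -0.13591423]
```

View pics/r2.png

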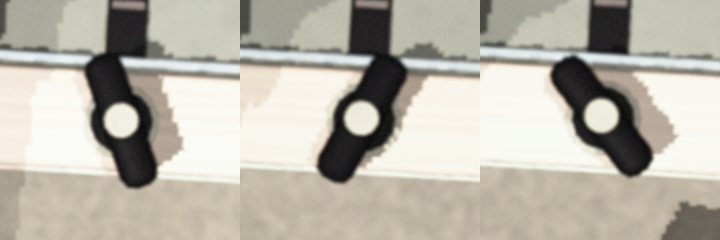

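The view is from straight above, with the bars leaning about +16° (left), −24° (middle) and +32° (right) from world x. I refine those numerically, along with the right knob's approach.

```bash
python3 - <<'E'
from h import *
for c,k in zip("LMR",[(.4837,.1035),(.4758,-.0162),(.4679,-.136)]):
    im=np.load(f"k{c}.npy")
    hub=np.argwhere((im.min(2)>150)&(np.hypot(*(np.indices((240,240))-120))<20)).mean(0)
    q=np.argwhere(im.max(2)<60)-hub;r=np.hypot(*q.T);q=q[(r>36)&(r<72)]
    # drop track: keep only rows below rail/deck line for the lower end, mirror check
    a=np.degrees(np.arctan2(-q[:,1],-q[:,0]))
    lo=q[:,0]>0;up=~lo
    print(c,"hub",np.round(hub,1),"world",np.round([k[0]-(hub[0]-120)/3000,k[1]-(hub[1]-120)/3000],4),"lower end yaw",np.round(np.median(np.degrees(np.arctan2(q[lo,1],q[lo,0]))),1),"upper",np.round(np.median(a[up]),1))
go(.4695,-.136,.12,np.radians(32+180))
E
```

```text
L hub [120.  120.8] world [0.4837 0.1032] lower end yaw 18.7 upper 14.3
M hub [117.8 121.1] world [ 0.4765 -0.0166] lower end yaw -27.9 upper -24.9
R hub [115.8 120.9] world [ 0.4693 -0.1363] lower end yaw 38.0 upper 31.9
tool shift mm [74.8 -0.7 60.2] twist deg -36.1 rows>= 1.9
```

```bash
python3 -m pendant '{"linear":[[25,0,20],[25,0,20],[25,-1,20],[0,0,0],[0,0,0],[0,0,0],[0,0,0],[0,0,0],[0,0,0],[0,0,0]],"twist":[0,0,0,-7.6,-7.6,-7.6,-7.6,-7.6,0,0]}' 0
python3 -c "
from h import *
go(.4693,-.1363,.067,np.radians(34+180));print(get_obs()['torque'],get_obs()['joint_positions'])"
```

```text
t: 6.05
eef_pos: [0.4694, -0.1355, 0.1203]
tcp_rot: [3.141, 0.001, -2.55]
contact_force: [0.8, -0.9, -0.3]
opening: 0.0427
grip_force: 0.0
tool shift mm [ 0.6 -0.6 53.3] twist deg -0.1 rows>= 1.1
[ 0.0294515  -0.00653506 -0.00937067] [-0.12528103  0.37183499  0.33774105  2.12813597 -0.1963848   0.67022466
  2.50805766]
```

```bash
python3 -m pendant '{"linear":[[0,0,20],[0,0,20],[0,0,13],[0,0,0],[0,0,0]],"twist":[0,0,0,0,0]}'
python3 -m pendant '{"linear":[[0,0,0],[0,0,0],[0,0,0],[0,0,0],[0,0,0],[0,0,0],[0,0,0],[0,0,0]],"twist":[0,0,0,0,0,0,0,0]}' -1
python3 -c "
from h import *
e=get_obs()
for k in ('eef_pos','tcp_rot','contact_force','torque','opening','grip_force'):print(k,np.round(e[k],4))"
```

```text
t: 6.55
eef_pos: [0.469, -0.137, 0.0674]
tcp_rot: [3.141, -0.0, -2.549]
contact_force: [0.4, 1.1, 0.2]
opening: 0.0427
grip_force: 0.0
t: 7.35
eef_pos: [0.469, -0.1364, 0.0682]
tcp_rot: [3.141, 0.001, -2.548]
contact_force: [-2.5, 2.8, 7.5]
opening: 0.0132
grip_force: 58.5
eef_pos [ 0.469  -0.1364  0.0682]
tcp_rot [ 3.1408e+00  9.0000e-04 -2.5477e+00]
contact_force [-2.4556  2.8474  7.4662]
torque [0.5705 0.4986 0.278 ]
opening 0.0132
grip_force 58.5082
```

```bash
cat > st.py <<'E'
from h import *
e=get_obs()
for k in ('tcp_rot','contact_force','torque','opening'):print(k,np.round(e[k],4))
E
python3 -m pendant '{"linear":[[0,0,0],[0,0,0]],"twist":[1.5,0]}'>/dev/null; python3 st.py
```

```text
tcp_rot [ 3.1408e+00  8.0000e-04 -2.5741e+00]
contact_force [-1.8995  2.402   7.2184]
torque [0.5303 0.5752 0.3793]
opening 0.0128
```

The right knob holds firm: 0.38 N·m built up on a small twist. I release it and go to the middle one.

```bash
python3 -m pendant '{"linear":[[0,0,0],[0,0,0],[0,0,0],[0,0,0],[0,0,0],[0,0,-25],[0,0,-35],[0,0,0]],"twist":[-1.5,0,0,0,0,0,0,0]}' 0
python3 -c "
from h import *
go(.4765,-.0166,.126,np.radians(153));print(get_obs()['torque'],get_obs()['joint_positions'])"
```

```text
t: 8.35
eef_pos: [0.4713, -0.138, 0.1306]
tcp_rot: [-3.137, 0.005, -2.549]
contact_force: [0.1, -0.4, 0.8]
opening: 0.0428
grip_force: 0.0
tool shift mm [-72.   97.8   4.6] twist deg 60.9 rows>= 2.4
[0.01865077 0.01727471 0.02425159] [-0.13317653  0.35529557  0.35106369  2.12083736 -0.19039642  0.68785037
  2.50759468]
```

```bash
python3 -m pendant '{"linear":[[-24,33,1],[-24,33,1],[-24,32,1],[0,0,0],[0,0,0],[0,0,0],[0,0,0],[0,0,0],[0,0,0],[0,0,0]],"twist":[0,0,0,7.6,7.6,7.6,7.6,7.6,7.6,7.6]}'
python3 -m pendant '{"linear":[[0,0,0],[0,0,0]],"twist":[7.6,0]}'
python3 -c "
from h import *
go(.4765,-.0166,.067,np.radians(153));print(get_obs()['joint_positions'])"
```

```text
t: 9.35
eef_pos: [0.4736, -0.0157, 0.1239]
tcp_rot: [-3.141, -0.0, 2.8]
contact_force: [0.1, -0.3, -0.3]
opening: 0.0427
grip_force: 0.0
t: 9.55
eef_pos: [0.4736, -0.0156, 0.1238]
tcp_rot: [-3.141, -0.0, 2.672]
contact_force: [-0.1, -0.3, 0.1]
opening: 0.0425
grip_force: 0.0
tool shift mm [-3.   0.5 56.8] twist deg 0.1 rows>= 1.1
[-0.58423053  0.38054639  0.59076219  2.16984937 -0.33451628  0.67930244
  1.33839699]
```

```bash
python3 -m pendant '{"linear":[[-3,0.5,20],[0,0,20],[0,0,17],[0,0,0]],"twist":[0,0,0,0]}'
python3 -m pendant '{"linear":[[0,0,0],[0,0,0],[0,0,0],[0,0,0],[0,0,0],[0,0,0],[0,0,0]],"twist":[0,0,0,0,0,0,0]}' -1; python3 st.py
python3 -m pendant '{"linear":[[0,0,0],[0,0,0]],"twist":[1.5,0]}'>/dev/null; python3 st.py
```

```text
t: 9.95
eef_pos: [0.4752, -0.0167, 0.0655]
tcp_rot: [-3.139, -0.003, 2.676]
contact_force: [-0.8, -0.0, -0.0]
opening: 0.0426
grip_force: 0.0
t: 10.65
eef_pos: [0.4773, -0.0167, 0.0681]
tcp_rot: [3.141, 0.001, 2.673]
contact_force: [-0.9, -0.6, 8.3]
opening: 0.0131
grip_force: 60.9
tcp_rot [3.1407e+00 1.0000e-03 2.6731e+00]
contact_force [-0.8585 -0.6317  8.3073]
torque [-0.1975  0.3167 -0.089 ]
opening 0.0131
tcp_rot [3.1408e+00 1.0000e-03 2.6468e+00]
contact_force [-1.7744 -1.9191  7.8085]
torque [-0.2125  0.3405 -0.0384]
opening 0.013
```

```bash
for i in 1; do python3 -m pendant '{"linear":[[0,0,0],[0,0,0]],"twist":[2,0]}'>/dev/null; python3 st.py; done
python3 -m pendant '{"linear":[[0,0,0],[0,0,0]],"twist":[1.5,0]}'>/dev/null; python3 st.py
```

```text
tcp_rot [3.1409e+00 1.0000e-03 2.6123e+00]
contact_force [-1.8684 -1.3344  7.5808]
torque [-0.2807  0.3745  0.2199]
opening 0.0131
tcp_rot [3.1410e+00 1.1000e-03 2.5868e+00]
contact_force [-1.1477 -1.7852  7.7432]
torque [-0.3258  0.3777  0.3732]
opening 0.0129
```

The middle knob is firm too, at 0.37 N·m and rising at about 6 N·m/rad. I go on to the left one.

```bash
python3 -m pendant '{"linear":[[0,0,0],[0,0,0],[0,0,0],[0,0,0],[0,0,0],[0,0,-25],[0,0,-35],[0,0,0]],"twist":[-3,0,0,0,0,0,0,0]}' 0
python3 -c "
from h import *
go(.4837,.1032,.126,np.radians(197));print(get_obs()['torque'],get_obs()['joint_positions'])"
```

```text
t: 12.05
eef_pos: [0.479, -0.0168, 0.1304]
tcp_rot: [3.138, 0.005, 2.638]
contact_force: [1.0, 0.2, 0.0]
opening: 0.0426
grip_force: 0.0
tool shift mm [ 53.9 107.3   4.5] twist deg -45.9 rows>= 2.4
[ 0.00827298 -0.01093833 -0.00834198] [-0.59890929  0.37753599  0.614787    2.15866136 -0.34090024  0.69271293
  1.31391641]
```

```bash
python3 -m pendant '{"linear":[[18,36,1],[18,36,1],[18,35,1],[0,0,0],[0,0,0],[0,0,0],[0,0,0],[0,0,0],[0,0,0],[0,0,0]],"twist":[0,0,0,-7.6,-7.6,-7.6,-7.6,-7.6,-7.6,0]}'
python3 -c "
from h import *
go(.4837,.1032,.067,np.radians(197));print(get_obs()['joint_positions'])"
```

```text
t: 13.05
eef_pos: [0.4808, 0.1031, 0.124]
tcp_rot: [3.141, -0.001, -2.848]
contact_force: [0.2, 0.9, -0.5]
opening: 0.043
grip_force: 0.0
tool shift mm [-2.9 -0.8 57. ] twist deg -0.2 rows>= 1.1
[-0.65253063  0.37462371  0.38213589  2.12068377 -0.21852951  0.68334996
  1.74016994]
```

```bash
python3 -m pendant '{"linear":[[-3,-0.8,20],[0,0,20],[0,0,17],[0,0,0]],"twist":[0,0,0,0]}'
python3 -m pendant '{"linear":[[0,0,0],[0,0,0],[0,0,0],[0,0,0],[0,0,0],[0,0,0],[0,0,0]],"twist":[0,0,0,0,0,0,0]}' -1; python3 st.py
python3 -m pendant '{"linear":[[0,0,0],[0,0,0]],"twist":[2,0]}'>/dev/null; python3 st.py
python3 -m pendant '{"linear":[[0,0,0],[0,0,0]],"twist":[1.5,0]}'>/dev/null; python3 st.py
```

```text
t: 13.45
eef_pos: [0.4825, 0.1028, 0.0654]
tcp_rot: [-3.141, -0.004, -2.852]
contact_force: [0.1, 0.3, -0.0]
opening: 0.0429
grip_force: 0.0
t: 14.15
eef_pos: [0.4846, 0.1038, 0.0681]
tcp_rot: [3.141, 0.001, -2.849]
contact_force: [-1.7, 1.3, 7.4]
opening: 0.013
grip_force: 61.0
tcp_rot [ 3.1409e+00  1.4000e-03 -2.8490e+00]
contact_force [-1.6612  1.2705  7.4141]
torque [ 0.2485  0.3751 -0.0312]
opening 0.013
tcp_rot [ 3.1409e+00  1.3000e-03 -2.8849e+00]
contact_force [-1.8804  0.2045  7.4077]
torque [ 0.228   0.4013 -0.0124]
opening 0.0126
tcp_rot [ 3.1409e+00  1.3000e-03 -2.9108e+00]
contact_force [-1.5534  0.8643  7.0649]
torque [0.1732 0.4322 0.0389]
opening 0.0127
```

Torque stays near zero, so the left knob is the loose one. I turn it on clockwise in steps.

```bash
python3 -m pendant '{"linear":[[0,0,0],[0,0,0],[0,0,0],[0,0,0],[0,0,0],[0,0,0]],"twist":[3,3,3,3,3,0]}'>/dev/null; python3 st.py
python3 -m pendant '{"linear":[[0,0,0],[0,0,0],[0,0,0]],"twist":[2,2,0]}'>/dev/null; python3 st.py
```

```text
tcp_rot [3.1409e+00 1.1000e-03 3.1095e+00]
contact_force [-1.7727  0.632   7.4656]
torque [-0.0138  0.3887  0.0217]
opening 0.0127
tcp_rot [3.1408e+00 1.0000e-03 3.0403e+00]
contact_force [-2.3391 -0.1601  7.7623]
torque [-0.061   0.3826  0.0064]
opening 0.0127
```

Turned 22.6° so far. I continue in 2° steps.

```bash
for a in 1; do python3 -m pendant '{"linear":[[0,0,0],[0,0,0]],"twist":[2,0]}'>/dev/null; python3 st.py|sed -n '1p;3p'; done
python3 -m pendant '{"linear":[[0,0,0],[0,0,0]],"twist":[2,0]}'>/dev/null; python3 st.py|sed -n '1p;3p'
```

```text
tcp_rot [3.1408e+00 9.0000e-04 3.0054e+00]
torque [-0.0368  0.4288  0.0126]
tcp_rot [3.1409e+00 9.0000e-04 2.9711e+00]
torque [-0.0876  0.4299  0.2453]
```

```bash
python3 -m pendant '{"linear":[[0,0,0],[0,0,0]],"twist":[1.5,0]}'>/dev/null; python3 st.py|sed -n '1p;3p'
```

```text
tcp_rot [3.1410e+00 9.0000e-04 2.9456e+00]
torque [-0.1612  0.4338  0.3446]
```

It bites: 0.34 N·m at a total turn of about 28°. I ease off, release and rise, then look at the holder.

```bash
python3 -m pendant '{"linear":[[0,0,0],[0,0,0],[0,0,0],[0,0,0],[0,0,0],[0,0,-25],[0,0,-40],[0,0,-40],[0,0,-40],[0,0,-20]],"twist":[-2,0,0,0,0,0,0,0,0,0]}' 0
python3 - <<'E'
from h import *
e=get_obs();print(e["joint_positions"])
go(.4105,.3105,.235)
E
```

```text
t: 17.05
eef_pos: [0.4854, 0.1033, 0.2354]
tcp_rot: [3.139, 0.003, 2.98]
contact_force: [0.9, 0.5, -1.0]
opening: 0.0428
grip_force: 0.0
[-0.8737732   0.2220841   0.62835973  2.0285076  -0.16276     0.93463691
  1.24853413]
tool shift mm [107.3 192.4   0.5] twist deg 0 rows>= 4.4
```

```bash
python3 -m pendant '{"linear":[[23,42,0],[23,42,0],[22,41,0],[0,0,0],[0,0,0],[0,0,0],[0,0,0],[0,0,0],[0,0,0],[0,0,0]],"twist":[0,0,0,8,8,8,8,8,8,8]}' >/dev/null
python3 -m pendant '{"linear":[[0,0,0],[0,0,0]],"twist":[8,0]}'
python3 - <<'E'
from h import *
p=capture("wrist");np.save("w2.npy",p,allow_pickle=True)
for n,z in dict(ticket_holder=0,holder_grip=.07).items():
    for d in place_of(p,n)[:5]: print(n,round(d["p"],2),np.round(d["location"],1),atz(p,d["location"],z)[:2])
im=rect(p,(.416,.31),.085,half=.06,n=360)
r2=rect(p,(.416,.31),.01,half=.06,n=360)
cv2.imwrite("pics/h.png",np.hstack([im,r2]))
print(get_obs()["joint_positions"])
E
```

```text
t: 18.25
eef_pos: [0.4368, 0.2376, 0.2321]
tcp_rot: [-3.141, 0.0, 1.862]
contact_force: [-0.9, -1.2, 0.4]
opening: 0.0423
grip_force: 0.0
ticket_holder 0.86 [319.8  86.2] [0.41371437 0.31239113]
ticket_holder 0.8 [444.9  51.4] [0.5143404  0.37398256]
ticket_holder 0.79 [393. 157.] [0.50275617 0.26898104]
ticket_holder 0.6 [218.6 117.5] [0.32854912 0.25699469]
holder_grip 0.93 [477.   38.5] [0.5132984  0.37659161]
holder_grip 0.92 [203.4 119.1] [0.33462339 0.26370173]
holder_grip 0.59 [407.5 169.7] [0.49996341 0.27146988]
holder_grip 0.55 [318.6  88.8] [0.41350882 0.31057996]
[-1.2665745   0.25186636  0.76262856  2.03206173 -0.21533556  0.93688281
 -0.09504716]
```

View pics/h.png

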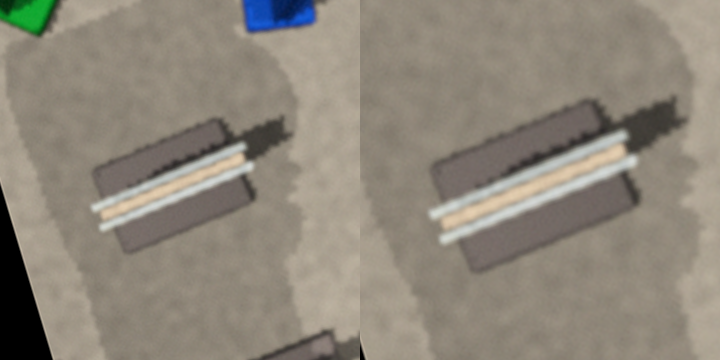

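The close-up shows one grey-footed, clear-paned holder with its centre at (0.4137, 0.3123) and x-axis yaw of about 21.3°. This is the larger grey one, as intended.

```bash
python3 -c "
from h import *
go(.4137,.3123,.13,np.radians(111.3))"
```

```text
tool shift mm [ 78.2  -0.5 102.2] twist deg -4.3 rows>= 2.6
```

```bash
python3 -m pendant '{"linear":[[26,0,34],[26,0,34],[26,-0.5,34],[0,0,0],[0,0,0]],"twist":[0,0,0,-4.3,0]}'
python3 -c "
from h import *
go(.4137,.3123,.073,np.radians(111.3))"
```

```text
t: 18.9
eef_pos: [0.4134, 0.3123, 0.1292]
tcp_rot: [-3.14, 0.001, 1.943]
contact_force: [0.3, -0.5, 0.3]
opening: 0.0428
grip_force: 0.0
tool shift mm [ 0.   0.4 56.2] twist deg 0.0 rows>= 1.1
```

```bash
python3 -m pendant '{"linear":[[0,0.4,20],[0,0,20],[0,0,16],[0,0,0]],"twist":[0,0,0,0]}'
python3 -m pendant '{"linear":[[0,0,0],[0,0,0],[0,0,0],[0,0,0],[0,0,0],[0,0,0],[0,0,0]],"twist":[0,0,0,0,0,0,0]}' -1; python3 st.py
python3 -m pendant '{"linear":[[0,0,-10],[0,0,-30],[0,0,-40],[0,0,-40],[0,0,0]],"twist":[0,0,0,0,0]}'; python3 st.py
python3 - <<'E'
from h import *
a=-.066;R=np.array([[np.cos(a),-np.sin(a)],[np.sin(a),np.cos(a)]])
o=np.array([.4765,-.0166]);t=o+R@[.1,.12];print("bay left",t)
go(t[0],t[1],.20,a+np.pi/2)
E
```

```text
t: 19.3
eef_pos: [0.4143, 0.3111, 0.0736]
tcp_rot: [-3.14, 0.001, 1.937]
contact_force: [-0.2, 0.2, 0.4]
opening: 0.0427
grip_force: 0.0
t: 20.0
eef_pos: [0.4151, 0.3125, 0.0753]
tcp_rot: [3.14, -0.001, 1.938]
contact_force: [-0.8, -1.9, 7.2]
opening: 0.0091
grip_force: 62.2
tcp_rot [ 3.1401e+00 -8.0000e-04  1.9382e+00]
contact_force [-0.7807 -1.9037  7.2171]
torque [-0.2524  0.098  -0.0242]
opening 0.0091
t: 20.5
eef_pos: [0.4171, 0.3139, 0.1995]
tcp_rot: [3.134, -0.005, 1.938]
contact_force: [0.0, -0.4, -0.2]
opening: 0.0092
grip_force: 61.2
tcp_rot [ 3.1337 -0.0045  1.938 ]
contact_force [ 0.0432 -0.4461 -0.1774]
torque [ 0.0213 -0.0438  0.0419]
opening 0.0092
bay left [0.58419653 0.09654353]
tool shift mm [-262.9   78.    -1.1] twist deg 24.8 rows>= 5.5
```

```bash
python3 -m pendant '{"linear":[[-20,6,0],[-35,10,0],[-40,12,0],[-40,12,0],[-40,12,0],[-40,12,0],[-30,9,0],[-18,5,0],[0,0,0],[0,0,0]],"twist":[0,0,0,0,0,0,0,0,0,0]}'
python3 -m pendant '{"linear":[[0,0,0],[0,0,0],[0,0,0],[0,0,0],[0,0,0],[0,0,0]],"twist":[5,5,5,5,4.8,0]}'
python3 - <<'E'
from h import *
go(.584,.0965,.10,-.066+np.pi/2)
p=capture("top");q=capture("scene")
for c in(p,q):
  for n,z in dict(holder_grip=.07+.127,carton_1=.012).items():
    for d in boxes_of(c,n)[:3]: print(n,round(d["p"],2),np.round(d["location"],1))
save(q,"s2.png",(230,130,390,290),3.7)
E
```

```text
t: 21.5
eef_pos: [0.5812, 0.095, 0.1938]
tcp_rot: [-3.14, -0.001, 1.938]
contact_force: [-0.2, 0.6, -1.5]
opening: 0.0094
grip_force: 61.1
t: 22.1
eef_pos: [0.5808, 0.0969, 0.1939]
tcp_rot: [-3.14, -0.0, 1.508]
contact_force: [-0.1, -0.9, -1.2]
opening: 0.0089
grip_force: 61.1
tool shift mm [-0.3  3.4 93.9] twist deg 0.2 rows>= 1.9
holder_grip 0.65 [284.3 164. ]
carton_1 0.67 [295.1 134.1]
carton_1 0.56 [323.3 131.8]
carton_1 0.55 [358.  136.5]
holder_grip 0.86 [353.4 199.9]
holder_grip 0.76 [399.3 203.2]
holder_grip 0.75 [380.2 172. ]
carton_1 0.84 [269.2 247.9]
carton_1 0.6 [352.9 245.1]
carton_1 0.23 [272.3 196.1]
```

View pics/s2.png

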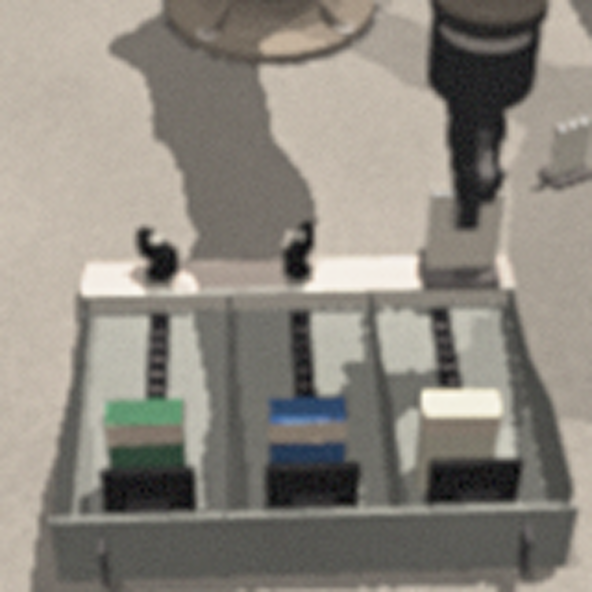

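The holder is held upright over the left bay at about (465,235) in the crop, and the cartons are undisturbed. I lower it gently.

```bash
python3 -m pendant '{"linear":[[0,3.4,20],[0,0,30],[0,0,25],[0,0,15],[0,0,8],[0,0,3],[0,0,0]],"twist":[0,0,0,0,0,0,0]}'
python3 -m pendant '{"linear":[[0,0,1.5],[0,0,1.5],[0,0,0]],"twist":[0,0,0]}'; python3 st.py
```

```text
t: 23.1
eef_pos: [0.5856, 0.0946, 0.0937]
tcp_rot: [3.141, -0.0, 1.506]
contact_force: [0.5, 0.6, -1.0]
opening: 0.0091
grip_force: 61.1
t: 23.4
eef_pos: [0.5854, 0.0948, 0.0906]
tcp_rot: [3.141, -0.0, 1.506]
contact_force: [-0.4, -0.3, -1.3]
opening: 0.0091
grip_force: 61.1
tcp_rot [ 3.1411e+00 -4.0000e-04  1.5058e+00]
contact_force [-0.3517 -0.3304 -1.2702]
torque [-0.0327 -0.0491 -0.041 ]
opening 0.0091
```

```bash
python3 -m pendant '{"linear":[[0,0,1],[0,0,1],[0,0,0]],"twist":[0,0,0]}'; python3 -m pendant '{"linear":[[0,0,0.7],[0,0,0]],"twist":[0,0]}'
```

```text
t: 23.7
eef_pos: [0.5851, 0.0947, 0.0882]
tcp_rot: [-3.141, -0.0, 1.506]
contact_force: [1.1, 0.0, -1.6]
opening: 0.0087
grip_force: 61.1
t: 23.9
eef_pos: [0.5852, 0.0947, 0.0876]
tcp_rot: [3.142, 0.0, 1.506]
contact_force: [-0.4, 0.1, -1.2]
opening: 0.009
grip_force: 61.3
```

```bash
python3 -m pendant '{"linear":[[0,0,0.7],[0,0,0]],"twist":[0,0]}'; python3 -m pendant '{"linear":[[0,0,0.7],[0,0,0]],"twist":[0,0]}'
```

```text
t: 24.1
eef_pos: [0.5852, 0.0946, 0.0874]
tcp_rot: [-3.142, -0.0, 1.505]
contact_force: [-2.0, -0.2, 4.9]
opening: 0.0092
grip_force: 61.9
t: 24.3
eef_pos: [0.5853, 0.0945, 0.0874]
tcp_rot: [-3.141, -0.001, 1.505]
contact_force: [-4.6, -0.6, 12.1]
opening: 0.009
grip_force: 62.9
```

The foot is on the deck. I ease off and open.

```bash
python3 -m pendant '{"linear":[[0,0,-0.9],[0,0,0]],"twist":[0,0]}'; python3 -m pendant '{"linear":[[0,0,0],[0,0,0],[0,0,0],[0,0,0],[0,0,0],[0,0,-10],[0,0,-30],[0,0,-40],[0,0,-40],[0,0,0]],"twist":[0,0,0,0,0,0,0,0,0,0]}' 0
python3 -c "
from h import *
go(.4854-.0,.0,.25,3.075)"
```

```text
t: 24.5
eef_pos: [0.5853, 0.0946, 0.0874]
tcp_rot: [3.141, -0.0, 1.506]
contact_force: [-0.7, -0.8, 4.4]
opening: 0.0092
grip_force: 62.0
t: 25.5
eef_pos: [0.5885, 0.0942, 0.213]
tcp_rot: [3.133, -0.003, 1.505]
contact_force: [0.7, -0.0, -0.5]
opening: 0.0424
grip_force: 0.0
tool shift mm [-100.7  -96.3  -38.2] twist deg -90.0 rows>= 2.9
```

```bash
python3 -m pendant '{"linear":[[-27,0,-15],[-27,0,-15],[-27,-10,-15],[0,-20,0],[0,-20,0],[0,0,0],[0,0,0]],"twist":[0,0,0,0,0,0,0]}'
python3 - <<'E'
from h import *
p=capture("wrist")
for n,z in dict(ticket_holder=.012,holder_grip=.082).items():
    for d in place_of(p,n)[:3]: print(n,round(d["p"],2),np.round(d["location"],1),atz(p,d["location"],z)[:2])
a=cv2.resize(p["image"][:,:,::-1],(480,300))
kn=[rect(p,k,.074) for k in [(.4837,.1032)]]
q=capture("scene");b=cv2.resize(q["image"][130:290,230:390,::-1],(300,300),interpolation=cv2.INTER_CUBIC)
row=np.hstack([a,b]);k=np.zeros((240,780,3),np.uint8);k[:,:240]=kn[0];k[:,250:490]=rect(p,(.4765,-.0166),.074);k[:,500:740]=rect(p,(.4693,-.1363),.074)
cv2.imwrite("pics/f.png",np.vstack([row,k]))
E
```

```text
t: 26.2
eef_pos: [0.5301, 0.0159, 0.2525]
tcp_rot: [3.141, -0.001, 1.504]
contact_force: [0.3, 0.8, 0.5]
opening: 0.0425
grip_force: 0.0
holder_grip 0.61 [387.4  82.8] [0.58724385 0.09350248]
holder_grip 0.27 [475.6 203.4] [ 0.66172382 -0.00977177]
```

View pics/f.png

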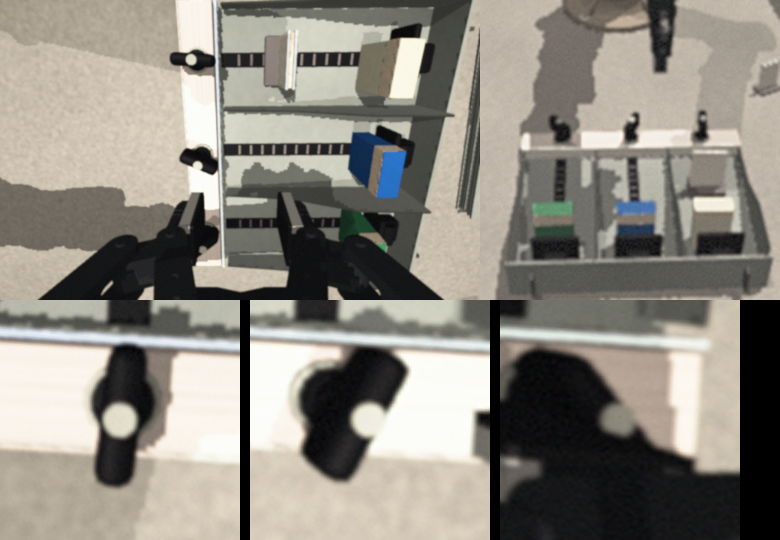

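The holder stands upright in the left bay at (0.587, 0.094), with the cartons in place, and the left bar has turned. One overhead check that the knob stayed where I left it.

```bash
python3 -m pendant '{"linear":[[27,10,0],[27,10,0],[27,10,0],[0,0,0],[0,0,0],[0,0,0],[0,0,0],[0,0,0],[0,0,0],[0,0,0]],"twist":[0,0,0,-8.5,-8.5,-8.5,-8.5,-8.5,-8.5,-8.5]}'>/dev/null
python3 -m pendant '{"linear":[[0,0,20],[0,0,25],[0,0,0],[0,0,0],[0,0,0]],"twist":[-8.5,-8.5,-8.5,-5,0]}'
python3 - <<'E'
from h import *
p=capture("wrist");im=rect(p,(.4837,.1032),.074)
hub=np.argwhere((im.min(2)>150)&(np.hypot(*(np.indices((240,240))-120))<20)).mean(0)
q=np.argwhere(im.max(2)<60)-hub;r=np.hypot(*q.T);q=q[(r>36)&(r<72)];lo=q[:,0]>0
print(hub,np.median(np.degrees(np.arctan2(q[lo,1],q[lo,0]))),np.median(np.degrees(np.arctan2(-q[~lo,1],-q[~lo,0]))))
cv2.imwrite("pics/z.png",im)
E
```

```text
t: 27.9
eef_pos: [0.5656, 0.0957, 0.2066]
tcp_rot: [-3.141, -0.001, 3.077]
contact_force: [-1.2, -0.4, -0.6]
opening: 0.0424
grip_force: 0.0
[120.08009153 119.93135011] -6.676693371164342 -6.909350652985157
```

View pics/z.png

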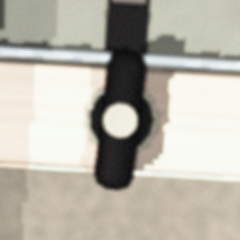

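The bar rests at about −7°, within a degree of the angle at which it bit, so it has stayed snug. Handing in.

```bash
python3 -c "
from rig import *
print(finish_job())"
```

```text
the job is handed in; nothing more can be done
None
```

The left knob was the loose one: it is now snug (it bit and took about 0.34 N·m), the right and middle knobs held firm, the ticket holder stands upright in the left bay behind it, and the job is handed in (no verdict was returned).

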